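# Load the burnishing stone and lift the tool caddy level

### The arm

A 6-joint arm with a two-finger parallel gripper is mounted at the origin on the work surface. World frame = base frame: x ahead of the robot, y to its left, z up, the work surface at z = 0. Lengths are in m, angles in rad, forces in N, time in s.
With the tool pointing down it reaches from about 0.275 to 0.85 m from the base axis. Payload 5.2 kg.
Tool frame: the origin (TCP) lies at the very end of the fingers, on their centre line; the grasp point (between the pads) lies behind it (grip_depth is the z of the grasp point in the tool frame, in m); z points along the fingers, y is the line along which they close (so a half turn about z gives the same grasp; the last joint's range is limited). The gripper opens to 85 mm and grips with 20 to 120 N. Pads are 22 mm wide; open, the fingers measure 114 mm over their backs; the gripper's body (76 mm by 85 mm) begins 54 mm behind the grasp point. The pads swing forward as they close: fully open they stand 13 mm farther back than shut.
Start: joints at [1.109, 0.259, 1.535, -0, 1.348, -0.203], TCP at [0.141, 0.532, 0.231] pointing down, gripper open.
Joint ranges: [-3.14, 3.14], [-0.91, 2.08], [0.19, 2.58], [-1.22, 4.36], [0.22, 2.71], [-3.12, 3.12]. Speed limits (rad/s): [2.57, 2.57, 3.14, 3.14, 3.14, 3.14].

### API

Orientations are given as a rotation vector (axis times angle).
In Python, from workcell import observe, camera, job_done, grip_depth gives the robot as it stands.
- The arm moves only by the tool step_arm, never from a script. Its argument "targets" is a list that holds one entry, the list of rows, each a list of 7 numbers: the shift along the tool's x, y, z in mm, then the turn, a rotation vector about the tool's x, y, z in degrees, then the finger opening in mm, from 0 to 85.4. A call has 1 to 12 rows; each row shifts and turns the commanded pose from where the row before left it, along the tool's axes as they then stand; what a row does not reach is not made up. A row lasts 1/10 s, in which the tool goes at most 50 mm and 8.59 degrees, less where a joint would pass 70% of its speed; a pose out of reach is approached as far as the arm can. A call is refused whole if a number of a shift passes 50 or a number of a turn 8.59, either way. A call with a gripper value outside its range is refused whole. The fingers move at their own pace and stop on an object; "squeeze" is the grip in N (left out, the last holds). Time passes only in rows, so rows that do not move let the fingers close. It gives the time, the measured TCP pose, the force, the opening and the grip force at its end, in the units of the state.
- observe(): the state, without advancing time (a new reading comes with each control period).
- camera(name): name is "scene" or "top"; returns a dict with "pixels" (400x640x3 uint8, red, green, blue), "K" (3x3 intrinsics, pixels), "position" and "rotation" of the camera in the world. Camera axes: x right, y down, z forward; pixel columns grow to the right and rows downward; lengths in m; the calibration is good to about 2 mm. A picture is of the moment at which its call begins. There is no depth.
- job_done(): hands the job in; it is judged then, once.
The state is a dict: "clock": time; "joint_positions": joint angles; "qvel": joint speeds; "tau": joint torques, N m; "position": TCP position; "eef_rot": TCP orientation; "ft_force": force on the tool from outside, world axes, zero at the start; "ft_torque": the same for the moment, N m; "finger_gap": opening from 0.0 (shut) to 1.0 (fully open); "gripper_force": force on a finger pad.
Only numpy, scipy, OpenCV 4.12 (cv2) and the standard library are available. Lean on these libraries where they do the work, as an engineer would, in place of code of your own. Each camera call takes 0.05 s, during which the arm holds its last target. There are 200 camera calls.

### The job

Take the flat black burnishing stone out of its small pale stand and slide it down into the empty slot of the wooden tool caddy until it rests fully home, and let go of it while the caddy still stands on the bench. Then take the caddy by its upright middle handle, lift it where it stands until its underside is at least 10 cm above the bench, and finish while holding it there in the air, level and still and touching nothing else. Leave all the other things on the bench where they lie and never tip the caddy over.

Things in the scene. Friction and masses are not known exactly. Their poses are not given: they have to be found in the camera images.
- stone_center (a point): centre of the polished black stone burnisher, a flat slab 70 wide (its x) x 12 thick (its y) x 95 mm tall (its z), about 0.19 kg, loose. It stands on its narrow edge in the stand, its upper 70 mm free; the two ends and two faces are alike
- stone: the same slab; origin at the centre of its underside, 47.5 mm below its centre
- stand: pale wooden stand, fixed to the bench, 110 (x) x 60 (y) x 35 mm high, origin at the centre of its underside; a loose-fitting slot (80 x 18 mm, its floor 10 mm above the bench) runs along its x and holds the stone upright
- caddy: loose wooden tool caddy, about 0.58 kg, base board 100 (x) x 250 (y) x 12 mm, origin at the centre of its underside. A slotted block 100 x 43 mm, its top 52 mm above the underside, stands at each end, centred 100 mm from the middle: the one at +y holds a sand-coloured stone slab for good (as large as the black one, its top 107 mm above the underside), the one at -y is empty. With both stones in, it balances at its middle handle
- caddy_slot (a point): centre of the mouth of the empty slot, level with its rim, 52 mm above the caddy's underside; axes as the caddy's. The slot is 76 mm long (x) x 15 mm wide (y) and 40 mm deep, with rounded lips along both long sides; a stone fully home has its centre 7.5 mm above this point and its top 55 mm above it
- caddy_handle (a point): point on the handle's centre line, 115 mm above the caddy's underside; axes as the caddy's. The handle is an upright dark wooden board 16 mm thick (x) and 50 mm wide (y) in the middle of the caddy, rising from the base to a top at 140 mm, with flat faces to +x and -x to pinch
- pot: red clay pot with its lid on, 112 mm across, 126 mm high, origin under its centre; bystander
- spokeshave: boxwood spokeshave lying along its y, 272 mm long, 25 mm high; bystander
- scraper: curved flat iron scraper, about 120 x 55 x 5 mm; bystander
- mallet: wooden mallet lying on the bench, head 65 x 120 x 70 mm centred on the origin, handle reaching 200 mm to its -x; bystander
- bowl: small wooden bowl, 100 mm across, 50 mm high; bystander
Things that resemble listed ones, but are neither listed nor needed, are in the scene too. Of the things that look like the stone, the largest one is meant. Leave any blue look-alike of the stand alone.

How it is judged:
On the way:
1. the black stone is fully home in the caddy's empty slot and let go, the caddy still on the bench (x of stone_center in the frame of caddy_slot between -0.008 and 0.008 m and y of stone_center in the frame of caddy_slot between -0.007 and 0.007 m and z of stone_center in the frame of caddy_slot between 0.003 and 0.0115 m and angle between the z axis of stone_center and the z axis of caddy, either way round below 0.15 rad and contact force between the fingers and stone below 0.1 N and height (world z) of caddy below 0.01 m), for 0.2 s.
At the end, for the whole second after the job is handed in: Caddy held by its handle (within 35 mm of its point), underside over 90 mm above the bench, tilt under 0.10 rad, slower than 0.02 m/s and 0.15 rad/s, touching no other thing, over mid-bench (x < 0.72, |y| < 0.42 m); black stone within 4 mm of full depth in the slot, untouched by the fingers (x of stone_center in the frame of caddy_slot between -0.008 and 0.008 m and y of stone_center in the frame of caddy_slot between -0.007 and 0.007 m and z of stone_center in the frame of caddy_slot between 0.003 and 0.0115 m and angle between the z axis of stone_center and the z axis of caddy, either way round below 0.15 rad and contact force between the fingers and stone below 0.1 N and height (world z) of caddy above 0.09 m and angle between caddy's own z axis and vertical below 0.1 rad and linear speed of caddy below 0.02 m/s and angular speed of caddy below 0.15 rad/s and contact force between the fingers and caddy above 2 N and distance between the grasp point and caddy_handle below 0.035 m and world x of caddy below 0.72 m and world y of caddy between -0.42 and 0.42 m and contact force between caddy and stand below 0.1 N and contact force between caddy and pot below 0.1 N and contact force between caddy and spokeshave below 0.1 N and contact force between caddy and scraper below 0.1 N and contact force between caddy and mallet below 0.1 N and contact force between caddy and bowl below 0.1 N); the arm keeps its last pose, push and grip.
It fails at once if a bystander is pushed more than 20 mm from its place (distance of any of pot, spokeshave, scraper, mallet, bowl from where it was at the start of the episode above 0.02 m).
It fails at once if the caddy is tipped by more than 0.4 rad (angle between caddy's own z axis and vertical above 0.4 rad).
It also fails if it takes over 64 s, if anything falls off the work surface, if the arm or the gripper's body presses on something with over 40 N, if the wrist force passes 120 N, or if a joint passes its speed limit or range.

## Working session

There is one attempt and no reset: what is moved stays moved. The work goes in short steps, Python scripts to look and compute and a tool call to move; the robot and the scene stay as the last step left them, time stands still between calls to the robot, and variables do not carry over. Pictures are saved under pics/ and viewed, at most 10 in all, crops included, and the job is handed in when it is done.

Besides the shell and the picture viewer there is one more tool, called after "Emit:" as a command line: name --argument value ..., lists and objects as JSON in quotes. step_arm: Moves the arm, as the interface text tells. Its arguments: {"type":"object","properties":{"targets":{"type":"array"},"squeeze":{"type":"number"}},"required":["targets"]}

```bash
mkdir -p pics; cat > h.py <<'E'
import numpy as np, cv2
from workcell import observe, camera, job_done, grip_depth
def snap(n,f):
    c=camera(n); np.savez(f'pics/{f}.npz',**{k:np.array(c[k]) for k in ('pixels','K','position','rotation')})
    cv2.imwrite(f'pics/{f}.png',c['pixels'][:,:,::-1]); return c
def load(f): return np.load(f'pics/{f}.npz')
def ray(c,u,v,z):
    d=c['rotation']@np.linalg.inv(c['K'])@np.array([u,v,1.]); p=np.array(c['position']); return p+d*(z-p[2])/d[2]
def proj(c,p):
    q=np.array(c['K'])@(np.array(c['rotation']).T@(np.array(p)-c['position'])); return q[:2]/q[2]
E
python3 -c "
from h import *
for n in('scene','top'):
    c=snap(n,n+'0');print(n,c['position'],c['rotation'],c['K'])
print(observe(),grip_depth)"; ls
```

```text
scene [1.52236904 0.47819745 0.92310708] [-1.30043626 -2.09354485  1.00513175] [[497.81003935   0.         313.50979095]
 [  0.         497.81003935 196.93189709]
 [  0.           0.           1.        ]]
top [0.33381203 0.01874993 1.45355626] [-2.15048263  2.12275346 -0.1557576 ] [[469.90107918   0.         321.89532157]
 [  0.         469.90107918 197.93782148]
 [  0.           0.           1.        ]]
{'clock': 0.1, 'joint_positions': array([ 1.10917340e+00,  2.59305086e-01,  1.53598722e+00, -1.07614215e-05,
        1.34798575e+00, -2.02787559e-01]), 'qvel': array([-0.00072095, -0.00251624, -0.00210196,  0.00015656,  0.00013342,
        0.00079204]), 'tau': array([ 1.16313007e-03, -4.46973467e+01, -2.91244715e+01, -3.08662547e-04,
        6.28245689e-03,  1.78817959e-05]), 'position': array([0.14053335, 0.53125099, 0.23053355]), 'eef_rot': array([-4.05370130e-01, -3.11478445e+00,  2.50762618e-03]), 'ft_force': array([-0.27864346,  0.5712684 , -0.4706776 ]), 'ft_torque': array([-0.02190935, -0.00669648, -0.01385392]), 'gripper_force': 0.0, 'finger_gap': 1.0022416995752554} -0.0187
h.py
pics
```

View pics/top0.png

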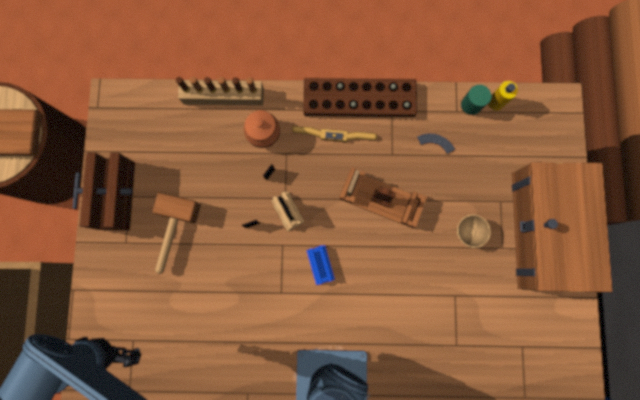

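View pics/scene0.png

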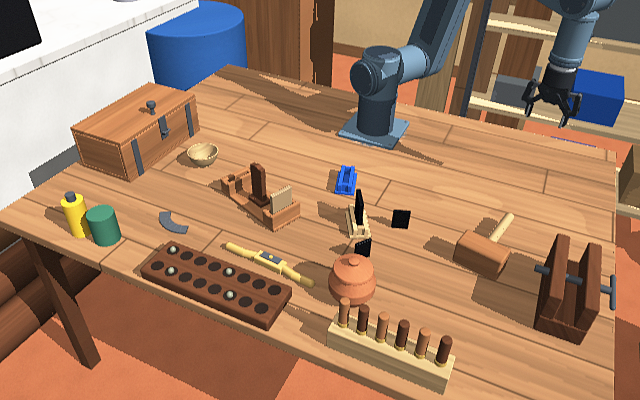

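The top view shows the pale stand with a black slab at about (287,210), and two small loose black slabs at (269,172) and (251,223). The blue look-alike stand is at (320,265). The caddy handle is at (383,196), its sand stone at (353,183) and its empty block at (416,208). My choice is the slab in the pale stand, which I'll check in one close crop.

```bash
sed -i 's/^def load.*/def load(f):\n    c=dict(np.load(f"pics\/{f}.npz")); c["rotation"]=cv2.Rodrigues(c["rotation"])[0]; return c/' h.py
python3 -c "
from h import *
t=load('top0')['pixels'][:,:,::-1]; s=load('scene0')['pixels'][:,:,::-1]
a=cv2.resize(t[155:240,235:435],(800,340),interpolation=cv2.INTER_CUBIC)
b=cv2.resize(s[155:265,215:415],(473,260),interpolation=cv2.INTER_CUBIC)
o=np.zeros((600,800,3),np.uint8);o[:340]=a;o[340:,:473]=b
cv2.imwrite('pics/crop1.png',o)"
```

```text
(no output)
```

View pics/crop1.png

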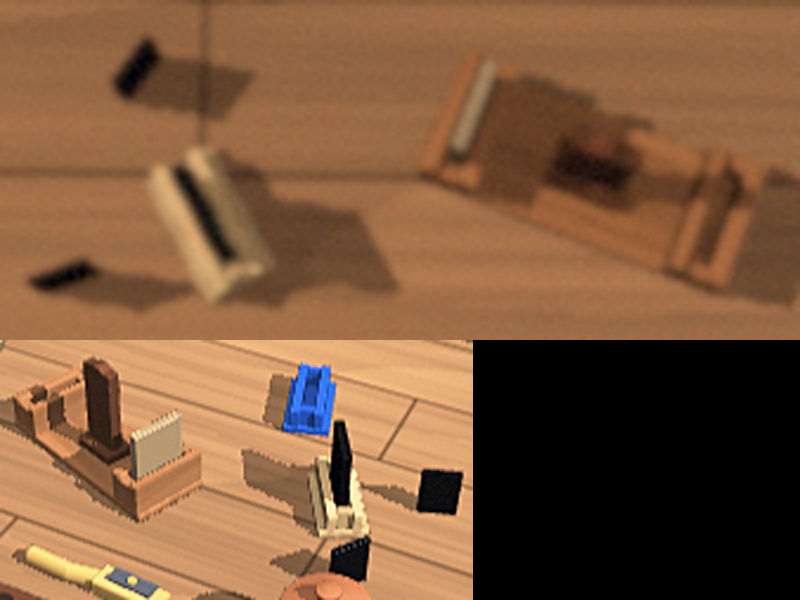

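The crop confirms it: the pale stand holds the largest black slab, tall and on edge. The two loose slabs are shorter squares. The caddy's empty slot is at the right end in the top view and its sand stone is at the left end.

```bash
cat > m.py <<'E'
from h import *
c=load('top0'); im=cv2.cvtColor(c['pixels'],cv2.COLOR_RGB2HSV)
def blob(lo,hi,x0,y0,x1,y1):
    m=cv2.inRange(im,np.array(lo),np.array(hi)); k=np.zeros_like(m); k[y0:y1,x0:x1]=m[y0:y1,x0:x1]
    n,l,s,ce=cv2.connectedComponentsWithStats(k); i=1+np.argmax(s[1:,4]); pts=np.argwhere(l==i)[:,::-1].astype(np.float32)
    return pts,s[i,4]
def rep(n,pts,z):
    w=np.array([ray(c,u,v,z)[:2] for u,v in pts]); 
    r=cv2.minAreaRect((w*1000).astype(np.float32)); print(n,len(pts),'cent',w.mean(0).round(4),'rect',np.round(r[0],1),np.round(r[1],1),round(r[2],1))
    d=w-w.mean(0); a=np.linalg.svd(d,full_matrices=False)[2][0]; print('  axis deg',np.degrees(np.arctan2(a[1],a[0]))%180)
p,_=blob((0,0,0),(180,255,45),272,185,305,232); rep('stone top',p,.105)
p,_=blob((15,40,140),(35,140,255),268,185,308,235); rep('stand',p,.035)
p,_=blob((10,20,110),(40,105,255),340,165,366,200); rep('sand',p,.107)
p,_=blob((0,0,0),(20,255,75),368,180,400,210); rep('handle',p,.14)
print(im[183,353],im[195,380],im[207,414],im[210,290],im[215,300])
s=load('scene0'); im=cv2.cvtColor(s['pixels'],cv2.COLOR_RGB2HSV)
for q in [(.3,.11,.105)]: print(proj(s,q),proj(c,q))
E
python3 m.py
```

```text
stone top 50 cent [0.5128 0.1374] rect [512.9 137.1] [68.3  7. ] 29.2
  axis deg 29.692539176513577
stand 293 cent [0.5035 0.1511] rect [506.2 154.6] [115.4  47.3] 44.6
  axis deg 35.71025303596008
sand 1 cent [ 0.6098 -0.0661] rect [609.8 -66.1] [0. 0.] 0.0
  axis deg 0.0
handle 189 cent [ 0.5433 -0.1362] rect [ 543.3 -137.9] [59.9 32.9] 77.5
  axis deg 80.68202667878712
[ 15 105 155] [  6 149  36] [ 12 176 100] [ 16 117 116] [ 15 119 114]
[376.68267782 152.59815585] [293.35856174 282.92209457]
```

```bash
python3 -c "
from h import *
t=load('top0')['pixels'][:,:,::-1]; s=load('scene0')['pixels'][:,:,::-1]
a=cv2.resize(t[165:235,338:432],(752,560),interpolation=cv2.INTER_CUBIC)
cv2.imwrite('pics/crop2.png',np.clip(a*1.5,0,255).astype(np.uint8))
b=cv2.resize(s[155:235,217:377],(800,400),interpolation=cv2.INTER_CUBIC)
cv2.imwrite('pics/crop3.png',np.clip(b*1.2,0,255).astype(np.uint8))"
```

```text
(no output)
```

View pics/crop2.png

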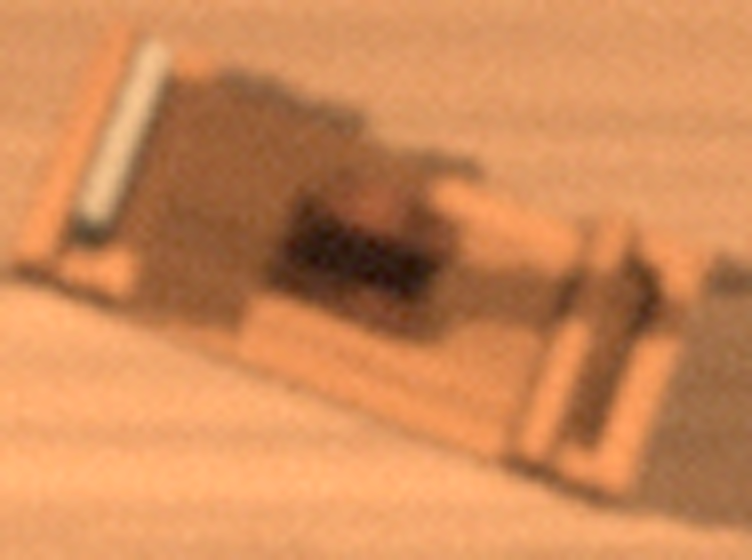

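View pics/crop3.png

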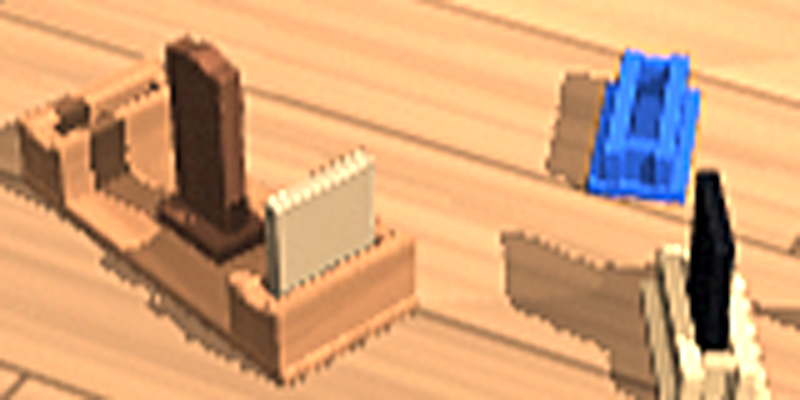

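```bash
cat > m2.py <<'E'
from h import *
c=load('top0'); s=load('scene0')
t=lambda u,v,z:ray(c,338+(u+.5)/8-.5,165+(v+.5)/8-.5,z)[:2]
g=lambda u,v,z:ray(s,217+(u+.5)/5-.5,155+(v+.5)/5-.5,z)[:2]
def ax(a,b): d=a-b; return np.degrees(np.arctan2(d[1],d[0]))
a,b=t(155,42,.107),t(93,222,.107); sand=(a+b)/2; print('sand',sand,ax(a,b),np.linalg.norm(a-b))
q=[t(*p,.052) for p in((520,455),(630,495),(705,255),(600,215))]; blk=np.mean(q,0); print('blk',blk,ax(q[2],q[1]),ax(q[3],q[0]),np.linalg.norm(q[2]-q[1]),np.linalg.norm(q[0]-q[1]))
a,b=t(645,265,.052),t(585,440,.052); print('slot',(a+b)/2,ax(a,b),np.linalg.norm(a-b))
print('y axis',ax(sand,blk),np.linalg.norm(sand-blk),'mid',(sand+blk)/2)
print('scene sand',g(321,180,.107),'slot',g(115,104,.052), 'sand ends',g(273,204,.107),g(368,154,.107))
print('handle scene top',g(205,55,.14),'handle top',t(367,245,.14))
# stone in both views
im=cv2.cvtColor(s['pixels'],cv2.COLOR_RGB2HSV)
print('stone scene top', g(708,174,.105))
for p in [(.513,.137,.105),(.513+.035*np.cos(.515),.137+.035*np.sin(.515),.105),(.513-.035*np.cos(.515),.137-.035*np.sin(.515),.105)]:
    u=proj(s,p); print('scene crop',(u-[217,155]+.5)*5-.5)
m=cv2.inRange(im,(0,0,0),(180,255,50)); 
for v in range(186,228,3): 
    x=np.where(m[v,348:368])[0]+348; print(v,x.min() if len(x) else None,x.max() if len(x) else None,end=' ; ')
t0=cv2.cvtColor(c['pixels'],cv2.COLOR_RGB2HSV)
print();print(t0[188:233:1,270:306,2])
E
python3 m2.py
```

```text
sand [ 0.59479175 -0.05757895] -18.441453244823258 0.07066129838881646
blk [ 0.52256134 -0.2447293 ] -18.11104638982574 -18.917485258038653 0.09581855937844476 0.043291286153408916
slot [ 0.5234029  -0.24519988] -19.518587846154563 0.07061656495590875
y axis 68.89597756291903 0.20060530242401076 mid [ 0.55867654 -0.15115412]
scene sand [ 0.59801006 -0.05468502] slot [ 0.52610405 -0.23605386] sand ends [ 0.62797122 -0.06726193] [ 0.56590595 -0.0431181 ]
handle scene top [ 0.56500744 -0.14484593] handle top [ 0.54863897 -0.14168093]
stone scene top [0.49563138 0.12858919]
scene crop [710.50339655 195.76110187]
scene crop [719.43190146 236.48111999]
scene crop [701.93381585 156.67802077]
186 None None ; 189 None None ; 192 356 360 ; 195 356 361 ; 198 356 361 ; 201 356 362 ; 204 355 363 ; 207 355 362 ; 210 349 362 ; 213 354 362 ; 216 350 362 ; 219 356 362 ; 222 356 362 ; 225 None None ; 
[[161 158 159 ... 158 155 158]
 [160 158 154 ... 162 156 156]
 [159 160 154 ... 156 157 161]
 ...
 [106 111 113 ... 107 108 118]
 [112 118 123 ... 120 120 136]
 [126 134 144 ... 143 145 149]]
```

```bash
cat > m3.py <<'E'
from h import *
c=load('top0'); s=load('scene0')
t=lambda u,v,z:ray(c,235+(u+.5)/4-.5,155+(v+.5)/4-.5,z)[:2].round(4)
print('top ends',t(180,168,.105),t(230,258,.105))
print('stand corners',[t(*p,.035) for p in((150,175),(205,150),(272,265),(215,300))])
print('small slabs',t(135,68,.05),t(62,275,.05))
v=cv2.cvtColor(c['pixels'],cv2.COLOR_RGB2GRAY)
np.set_printoptions(linewidth=220,threshold=9999)
print(v[192:228,272:304])
E
python3 m3.py
```

```text
top ends [0.5464 0.1556] [0.4811 0.1177]
stand corners [array([0.5518, 0.1855]), array([0.5716, 0.144 ]), array([0.4839, 0.0909]), array([0.4567, 0.1335])]
small slabs [0.6319 0.1977] [0.4727 0.2476]
[[116 117 117 116 117 118 117 119 119 131 141 153 148 137 134 131 121 109 100 104 107 118 113 118 118 120 120 120 120 117 120 119]
 [115 116 116 117 116 120 113 117 121 137 157 167 167 153 138 126 115 101  90  90 100 107 113 117 118 118 117 117 118 117 115 116]
 [118 117 116 119 119 117 117 114 116 136 159 175 175 160 137 118 106  95  85  81  85 101 107 108 109 112 111 114 114 113 119 114]
 [117 121 126 123 122 117 113 108 107 124 151 172 176 169 142 120 105  99  90  81  81  86  88  94  98 101 105 110 113 114 113 115]
 [121 132 145 143 133 115  99  82  81 104 137 162 173 174 159 130 107 101  93  82  77  76  79  79  81  84  92 102 108 111 112 113]
 [123 146 163 162 150 118  83  52  51  72 106 142 162 173 166 145 121 106  94  82  75  70  66  68  66  68  75  83  96  99 105 102]
 [128 152 171 174 162 130  86  45  30  40  68 106 144 165 165 154 130 112  96  86  68  62  60  61  55  59  62  69 
[... 3116 characters left out ...]
148 145 140 138 147 153 144 122 100  93  86]
 [106 112 117 122 122 125 123 124 126 127 138 152 160 167 174 173 173 165 150 150 152 148 137 130 126 131 136 123 103  87  82  81]
 [ 91  96 103 105 110 116 120 117 119 117 128 144 153 163 164 171 173 170 160 155 148 137 121 106 108 101  99  90  83  78  79  76]
 [ 79  83  85  87  94  99 100 102 100 104 111 125 146 155 160 163 170 171 163 150 132 116 101  93  92  86  85  77  76  73  74  77]
 [ 79  82  82  78  82  85  86  85  87  87  93 111 133 149 156 158 169 170 164 147 121  98  88  83  78  79  75  72  73  73  75  76]
 [ 77  77  76  77  79  77  78  79  79  80  92 100 119 139 152 158 162 160 149 128 105  87  83  77  73  77  71  73  72  74  72  72]]
```

```bash
cat > plan.py <<'E'
import sys
from h import *
from scipy.spatial.transform import Rotation as R
o=observe(); x,y,z,hd=map(float,sys.argv[1:5]); r=R.from_rotvec(o['eef_rot']); M=r.as_matrix()
h=np.radians(hd); yh=np.array([np.cos(h),np.sin(h),0]); zh=np.array([0,0,-1.]); T=np.stack([np.cross(yh,zh),yh,zh],1)
print('clock',round(o['clock'],2),'pos',o['position'].round(4),'yhead',np.degrees(np.arctan2(M[1,1],M[0,1])).round(2))
print('shift mm',(M.T@(np.array([x,y,z])-o['position'])*1000).round(1),'turn deg',np.degrees(R.from_matrix(M.T@T).as_rotvec()).round(2),'j6',o['joint_positions'][5].round(2),'F',o['ft_force'].round(1),'gap',round(o['finger_gap'],3),'gf',o['gripper_force'])
E
python3 plan.py .518 .139 .2305 30
```

```text
clock 0.1 pos [0.1405 0.5313 0.2305] yhead 75.17
shift mm [-4.653e+02 -2.826e+02  3.000e-01] turn deg [-1.000e-01  2.000e-02  4.517e+01] j6 -0.2 F [-0.3  0.6 -0.5] gap 1.002 gf 0.0
```

Emit:
step_arm --targets '[[[-38.8,-23.5,0,0,0,0,85],[-38.8,-23.5,0,0,0,0,85],[-38.8,-23.5,0,0,0,0,85],[-38.8,-23.5,0,0,0,0,85],[-38.8,-23.5,0,0,0,0,85],[-38.8,-23.5,0,0,0,0,85],[-38.8,-23.5,0,0,0,0,85],[-38.8,-23.5,0,0,0,0,85],[-38.8,-23.5,0,0,0,0,85],[-38.8,-23.5,0,0,0,0,85],[-38.8,-23.5,0,0,0,0,85],[-38.8,-23.5,0,0,0,0,85]]]' --squeeze 20

```text
clock: 1.3
position: [0.5195, 0.1383, 0.231]
eef_rot: [-0.406, -3.115, -0.0]
ft_force: [0.3, 0.7, 0.1]
finger_gap: 0.992
gripper_force: 0.0
```

```bash
python3 plan.py .518 .139 .075 30
```

```text
clock 1.3 pos [0.5195 0.1383 0.231 ] yhead 75.16
shift mm [  1.5   0.3 156. ] turn deg [-2.000e-02 -3.000e-02  4.516e+01] j6 -1.26 F [0.3 0.7 0.1] gap 0.992 gf 0.0
```

Emit:
step_arm --targets '[[[1,0,10,0,0,7.5,85],[0,0,15,0,0,7.5,85],[0,0,15,0,0,7.5,85],[0,0,15,0,0,7.5,85],[0,0,15,0,0,7.5,85],[0,0,10,0,0,7.5,85],[0,0,0,0,0,0.2,85],[0,0,0,0,0,0,85]]]'

```text
clock: 2.1
position: [0.5175, 0.1402, 0.1512]
eef_rot: [-1.567, -2.722, 0.001]
ft_force: [0.3, 0.1, 0.3]
finger_gap: 0.995
gripper_force: 0.0
```

```bash
python3 plan.py .518 .139 .075 30; python3 -c "
from h import *
a=snap('scene','sc1')['pixels'][130:280,280:440];b=snap('top','tp1')['pixels'][160:250,240:340]
o=np.zeros((600,800,3),np.uint8);o[:375,:400]=cv2.resize(a[:,:,::-1],(400,375));o[:360,400:]=cv2.resize(b[:,:,::-1],(400,360));cv2.imwrite('pics/v1.png',o[:380])"
```

```text
clock 2.1 pos [0.5175 0.1402 0.1512] yhead 30.16
shift mm [-1.3 -0.1 76.2] turn deg [-0.04 -0.02  0.16] j6 -0.47 F [0.3 0.1 0.3] gap 0.995 gf 0.0
```

View pics/v1.png

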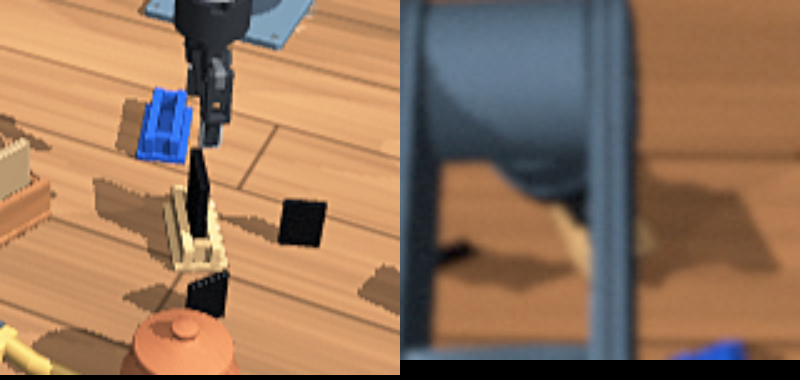

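The scene crop shows the fingers just above the stone: fingertip at (210,145), stone top at about (198,155) to (207,190). They look straddled along its length, so I'll descend with force checks.

Emit:
step_arm --targets '[[[-1.3,0,20,0,0,0,85],[0,0,16,0,0,0,85],[0,0,6,0,0,0,85],[0,0,6,0,0,0,85],[0,0,6,0,0,0,85],[0,0,0,0,0,0,85]]]'

```text
clock: 2.8
position: [0.5182, 0.1391, 0.097]
eef_rot: [-1.571, -2.72, 0.0]
ft_force: [-0.9, -0.9, -0.3]
finger_gap: 0.995
gripper_force: 0.0
```

Emit:
step_arm --targets '[[[0,0,6,0,0,0,85],[0,0,6,0,0,0,85],[0,0,6,0,0,0,85],[0,0,6,0,0,0,85],[0,0,0,0,0,0,85]]]'

```text
clock: 3.3
position: [0.5175, 0.139, 0.0722]
eef_rot: [-1.571, -2.719, 0.002]
ft_force: [-0.6, 0.4, 0.5]
finger_gap: 0.996
gripper_force: 0.0
```

Clear. Squeeze the ends gently to centre the stone lengthwise, then open.

Emit:
step_arm --targets '[[[0,0,0,0,0,0,76],[0,0,0,0,0,0,72],[0,0,0,0,0,0,69],[0,0,0,0,0,0,68],[0,0,0,0,0,0,68],[0,0,0,0,0,0,68]]]' --squeeze 20

```text
clock: 3.9
position: [0.519, 0.1392, 0.0739]
eef_rot: [1.571, 2.719, 0.002]
ft_force: [1.7, 0.9, 3.7]
finger_gap: 0.813
gripper_force: 23.1
```

```bash
python3 plan.py .518 .139 .15 30
```

```text
clock 3.9 pos [0.519  0.1392 0.0739] yhead 29.97
shift mm [  0.3  -0.8 -76.1] turn deg [ 0.09  0.04 -0.03] j6 -0.47 F [1.7 0.9 3.7] gap 0.813 gf 23.08256685733795
```

Emit:
step_arm --targets '[[[0,0,0,0,0,0,85],[0,0,0,0,0,0,85],[0,0,-10,0,0,0,85],[0,0,-25,0,0,0,85],[0,0,-30,0,0,0,85],[0,0,-5,0,0,-7.5,60],[0,0,0,0,0,-7.5,60],[0,0,0,0,0,-7.5,60],[0,0,0,0,0,-7.5,60],[0,0,0,0,0,-7.5,60],[0,0,0,0,0,-7.5,60],[0,0,0,0,0,-7.5,60]]]'

```text
clock: 5.1
position: [0.5181, 0.139, 0.1438]
eef_rot: [-0.198, -3.135, 0.0]
ft_force: [-1.0, -0.2, -0.2]
finger_gap: 0.703
gripper_force: 0.0
```

Emit:
step_arm --targets '[[[0,0,0,0,0,-7.5,60],[0,0,0,0,0,-7.5,60],[0,0,0,0,0,-7.5,60],[0,0,0,0,0,-7.5,60],[0,0,0,0,0,-7.5,60],[0,0,0,0,0,0,60],[0,0,0,0,0,0,60]]]'

```text
clock: 5.8
position: [0.5183, 0.139, 0.1436]
eef_rot: [-0.807, 3.036, -0.0]
ft_force: [-0.3, -0.6, -0.6]
finger_gap: 0.7
gripper_force: 0.0
```

```bash
python3 plan.py .519 .1392 .066 120
```

```text
clock 5.8 pos [0.5183 0.139  0.1436] yhead 119.77
shift mm [-0.7 -0.2 77.6] turn deg [-0.    0.   -0.23] j6 -2.04 F [-0.3 -0.6 -0.6] gap 0.7 gf 0.0
```

Emit:
step_arm --targets '[[[-0.7,0,20,0,0,-0.2,60],[0,0,20,0,0,0,60],[0,0,15,0,0,0,60],[0,0,13,0,0,0,50],[0,0,10,0,0,0,40],[0,0,0,0,0,0,25],[0,0,0,0,0,0,18],[0,0,0,0,0,0,14],[0,0,0,0,0,0,10],[0,0,0,0,0,0,8],[0,0,0,0,0,0,8],[0,0,0,0,0,0,8]]]' --squeeze 40

```text
clock: 7.0
position: [0.5193, 0.1399, 0.066]
eef_rot: [-0.817, 3.032, 0.001]
ft_force: [-0.6, 4.6, 5.6]
finger_gap: 0.132
gripper_force: 40.9
```

```bash
python3 plan.py .519 .1392 .066 120
```

```text
clock 7.0 pos [0.5193 0.1399 0.066 ] yhead 120.16
shift mm [ 0.6 -0.4 -0. ] turn deg [0.01 0.07 0.16] j6 -2.04 F [-0.6  4.6  5.6] gap 0.132 gf 40.90272903442383
```

Emit:
step_arm --targets '[[[0,0,-4,0,0,0,8],[0,0,-20,0,0,0,8],[0,0,-35,0,0,0,8],[0,0,-40,0,0,0,8],[0,0,-40,0,0,0,8],[0,0,-25,0,0,0,8],[0,0,0,0,0,0,8]]]'

```text
clock: 7.7
position: [0.5212, 0.1388, 0.2333]
eef_rot: [-0.816, 3.026, -0.005]
ft_force: [1.2, 0.5, -2.2]
finger_gap: 0.138
gripper_force: 40.2
```

Emit:
step_arm --targets '[[[10,-18,0,0,0,0,8],[20,-36,0,0,0,5,8],[20.5,-36.6,0,0,0,0,8],[20.5,-36.6,0,0,0,0,8],[20.5,-36.6,0,0,0,0,8],[20.5,-36.6,0,0,0,0,8],[20.5,-36.6,0,0,0,0,8],[20.5,-36.6,0,0,0,0,8],[20,-36,0,0,0,0,8],[10,-18,0,0,0,0,8]]]'

```text
clock: 8.7
position: [0.4964, -0.2385, 0.2269]
eef_rot: [0.68, -3.064, -0.001]
ft_force: [0.4, 0.1, -2.6]
finger_gap: 0.137
gripper_force: 40.0
```

```bash
python3 plan.py .524 -.243 .23 69.5
```

```text
clock 8.7 pos [ 0.4964 -0.2385  0.2269] yhead 115.02
shift mm [-23.1 -15.7  -3.2] turn deg [ 0.   -0.2  45.52] j6 -2.66 F [ 0.4  0.1 -2.6] gap 0.137 gf 40.022016763687134
```

Emit:
step_arm --targets '[[[-23.1,-15.7,0,0,0,0,8],[0,0,0,0,0,7.6,8],[0,0,0,0,0,7.6,8],[0,0,0,0,0,7.6,8],[0,0,0,0,0,7.6,8],[0,0,0,0,0,7.6,8],[0,0,0,0,0,7.5,8],[0,0,30,0,0,0,8],[0,0,20,0,0,0,8],[0,0,0,0,0,0,8],[0,0,0,0,0,0,8]]]'

```text
clock: 9.8
position: [0.5249, -0.2393, 0.1781]
eef_rot: [-0.554, -3.09, -0.001]
ft_force: [0.3, 0.4, -1.2]
finger_gap: 0.138
gripper_force: 40.0
```

```bash
python3 plan.py .524 -.243 .18 69.5; python3 -c "
from h import *
a=snap('scene','sc2')['pixels'][120:240,197:317];b=snap('top','tp2')['pixels'][160:240,335:435]
print(observe()['position'],observe()['eef_rot'])
o=np.zeros((480,800,3),np.uint8);o[:480,:480]=cv2.resize(a[:,:,::-1],(480,480));o[:256,480:]=cv2.resize(b[:,:,::-1],(320,256));cv2.imwrite('pics/v2.png',o)"
```

```text
clock 9.8 pos [ 0.5249 -0.2393  0.1781] yhead 69.67
shift mm [-0.5 -3.7 -1.9] turn deg [ 0.01 -0.17  0.17] j6 -1.84 F [ 0.3  0.4 -1.2] gap 0.138 gf 39.97632443904877
[ 0.52597486 -0.23991635  0.1799053 ] [ 5.54277989e-01  3.09147109e+00 -1.14072037e-03]
```

View pics/v2.png

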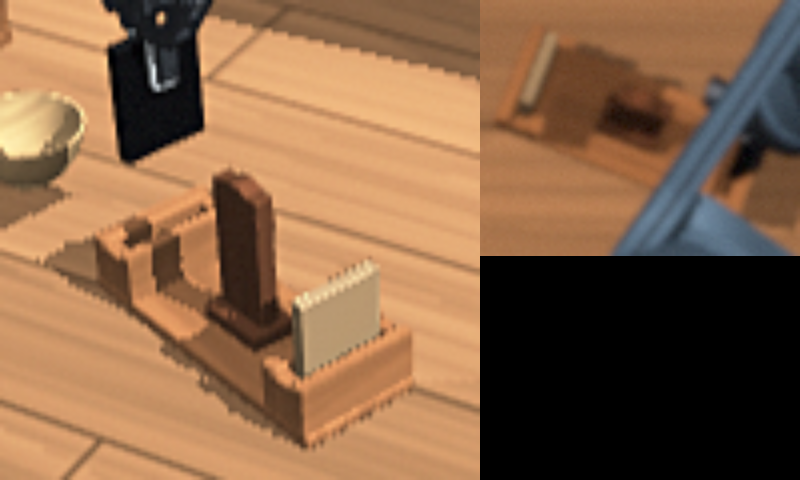

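```bash
cat > m4.py <<'E'
from h import *
s=load('sc2'); g=lambda u,v,z:ray(s,197+(u+.5)/4-.5,120+(v+.5)/4-.5,z)[:2]
x=np.array([np.cos(np.radians(-20.4)),np.sin(np.radians(-20.4))]);y=np.array([-x[1],x[0]])
P=np.array([.526,-.240])
a,b=g(122,162,.123),g(203,131,.123); print('held',a,b,np.linalg.norm(a-b),'centre',(a+b)/2-.006*y,'along x,y vs TCP',x@((a+b)/2-.006*y-P),y@((a+b)/2-.006*y-P))
print(np.degrees(np.arctan2(*(a-b)[::-1])))
# sand: top edge of +y face (near edge)
for q in [((303,308),(381,267))]:
    a,b=g(*q[0],.107),g(*q[1],.107); c=(a+b)/2-.006*y; print('sand',c,np.linalg.norm(a-b),np.degrees(np.arctan2(*(a-b)[::-1])),'slot',c-.2*y)
g5=cv2.cvtColor(s['pixels'][155:195,215:255],cv2.COLOR_RGB2GRAY)
o=cv2.resize(s['pixels'][160:230,217:305,::-1],(792,600*0+630),interpolation=cv2.INTER_CUBIC)[:600]; cv2.imwrite('pics/v3.png',o)
E
python3 m4.py
```

```text
held [ 0.56018933 -0.24984961] [ 0.49935249 -0.21995278] 0.06778599777318794 centre [ 0.52767948 -0.24052489] along x,y vs TCP 0.0017571055219387161 9.34519770131251e-05
-26.170727434886597
sand [ 0.59735288 -0.05505177] 0.06811500565454433 -21.439097082414023 slot [ 0.52763847 -0.24250817]
```

View pics/v3.png

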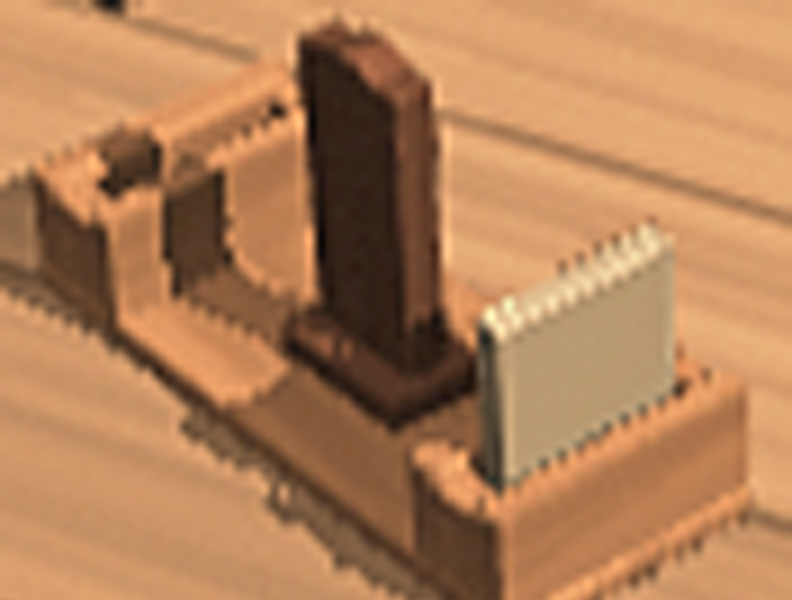

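```bash
cat > m5.py <<'E'
from h import *
s=load('sc2'); g=lambda u,v,z:ray(s,217+(u+.5)/9-.5,160+(v+.5)/9-.5,z)[:2]
h=np.radians(-20.8); x=np.array([np.cos(h),np.sin(h)]);y=np.array([-x[1],x[0]])
n=g(110,215,.052);l=g(35,175,.052); f=g(290,65,.052)
print('near corner ->',n-.05*x-.0215*y,'left ->',l-.05*x+.0215*y,'far->',f+.05*x+.0215*y,'edge',np.degrees(np.arctan2(*(l-f)[::-1])))
print('slot mid',(g(120,162,.052)+g(282,102,.052))/2)
n=g(748,385,.052); print('+y block right corner-> slot', n+.05*x-.0215*y-.2*y)
n=g(500,515,.052); print('+y block near corner-> slot', n-.05*x-.0215*y-.2*y)
E
python3 m5.py; python3 plan.py .525 -.243 .125 69.2
```

```text
near corner -> [ 0.52013152 -0.24470809] left -> [ 0.52808867 -0.23856602] far-> [ 0.52951941 -0.23319852] edge -23.94495912566066
slot mid [ 0.52170299 -0.2410674 ]
+y block right corner-> slot [ 0.52711619 -0.24255995]
+y block near corner-> slot [ 0.52240633 -0.24480882]
clock 9.9 pos [ 0.526  -0.2399  0.1799] yhead 69.67
shift mm [-0.1 -3.2 54.9] turn deg [-0.03  0.05  0.47] j6 -1.84 F [-0.3  0.9 -3. ] gap 0.137 gf 39.98844087123871
```

Emit:
step_arm --targets '[[[0,-2.8,20,0,0,0.4,8],[0,0,25,0,0,0,8],[0,0,15,0,0,0,8],[0,0,4,0,0,0,8],[0,0,2,0,0,0,8],[0,0,2,0,0,0,8],[0,0,0,0,0,0,8]]]'

```text
clock: 10.6
position: [0.5252, -0.2424, 0.1123]
eef_rot: [0.565, 3.089, -0.001]
ft_force: [-0.3, -0.0, -1.6]
finger_gap: 0.137
gripper_force: 40.1
```

```bash
python3 plan.py .525 -.2425 .068 69.2
```

```text
clock 10.6 pos [ 0.5252 -0.2424  0.1123] yhead 69.28
shift mm [ 0.3 -0.1 44.3] turn deg [-0.03  0.1   0.08] j6 -1.83 F [-0.3 -0.  -1.6] gap 0.137 gf 40.099820494651794
```

Emit:
step_arm --targets '[[[0,0,2,0,0,0,8],[0,0,2,0,0,0,8],[0,0,2,0,0,0,8],[0,0,1,0,0,0,8],[0,0,0,0,0,0,8]]]'

```text
clock: 11.1
position: [0.5247, -0.2424, 0.1043]
eef_rot: [0.565, 3.09, -0.001]
ft_force: [-0.4, -1.3, -2.2]
finger_gap: 0.135
gripper_force: 40.2
```

Emit:
step_arm --targets '[[[0,0,2,0,0,0,8],[0,0,2,0,0,0,8],[0,0,2,0,0,0,8],[0,0,2,0,0,0,8],[0,0,0,0,0,0,8]]]'

```text
clock: 11.6
position: [0.5246, -0.2422, 0.096]
eef_rot: [-0.565, -3.09, 0.0]
ft_force: [-0.2, -2.8, -2.7]
finger_gap: 0.137
gripper_force: 40.1
```

Emit:
step_arm --targets '[[[0,-0.6,3,0,0,0,8],[0,0,3,0,0,0,8],[0,0,3,0,0,0,8],[0,0,3,0,0,0,8],[0,0,3,0,0,0,8],[0,0,0,0,0,0,8]]]'

```text
clock: 12.2
position: [0.5242, -0.2422, 0.0806]
eef_rot: [-0.565, -3.089, -0.001]
ft_force: [-0.4, -1.2, -3.2]
finger_gap: 0.138
gripper_force: 40.1
```

Emit:
step_arm --targets '[[[0,0,3,0,0,0,8],[0,0,3,0,0,0,8],[0,0,2,0,0,0,8],[0,0,2,0,0,0,8],[0,0,1,0,0,0,8],[0,0,0,0,0,0,8]]]'

```text
clock: 12.8
position: [0.5244, -0.2425, 0.0701]
eef_rot: [-0.565, -3.09, -0.0]
ft_force: [-0.2, 0.4, -1.5]
finger_gap: 0.129
gripper_force: 40.1
```

Emit:
step_arm --targets '[[[0,0,1,0,0,0,8],[0,0,1,0,0,0,8],[0,0,1,0,0,0,8],[0,0,0,0,0,0,8]]]'

```text
clock: 13.2
position: [0.5246, -0.2427, 0.0679]
eef_rot: [0.565, 3.09, -0.0]
ft_force: [-1.5, 0.9, 3.6]
finger_gap: 0.136
gripper_force: 40.8
```

Emit:
step_arm --targets '[[[0,0,0,0,0,0,14],[0,0,0,0,0,0,20],[0,0,0,0,0,0,30],[0,0,0,0,0,0,36],[0,0,0,0,0,0,36],[0,0,0,0,0,0,36],[0,0,-15,0,0,0,36],[0,0,-35,0,0,0,36],[0,0,-45,0,0,0,36],[0,0,-35,0,0,0,36],[0,0,0,0,0,0,36]]]'

```text
clock: 14.3
position: [0.5272, -0.2445, 0.2034]
eef_rot: [0.563, 3.081, -0.007]
ft_force: [1.0, 0.6, -0.5]
finger_gap: 0.424
gripper_force: 0.0
```

```bash
python3 plan.py .56 -.1495 .2 -20.8; python3 -c "
from h import *
a=snap('scene','sc3')['pixels'][145:245,207:307];b=snap('top','tp3')['pixels'][160:240,335:435]
o=np.zeros((400,800,3),np.uint8);o[:400,:400]=cv2.resize(a[:,:,::-1],(400,400));o[:320,400:]=cv2.resize(b[:,:,::-1],(400,320));cv2.imwrite('pics/v4.png',o)"
```

```text
clock 14.3 pos [ 0.5272 -0.2445  0.2034] yhead 69.28
shift mm [  2.9 100.5   3.1] turn deg [ 0.35  0.61 90.08] j6 -1.84 F [ 1.   0.6 -0.5] gap 0.424 gf 0.0
```

View pics/v4.png

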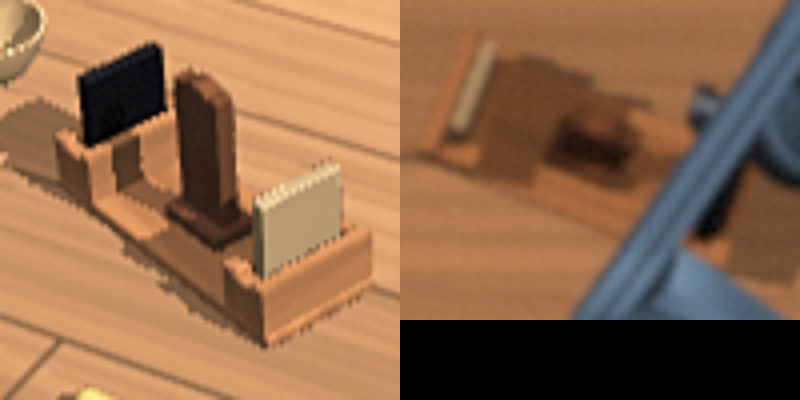

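The scene crop shows the black stone upright in the slot, its top level with the sand stone's as it should be. Next is the handle.

Emit:
step_arm --targets '[[[1,33,0,0,0,0,60],[1,34,0,0,0,0,60],[1,33.5,0,0,0,0,60],[0,0,0,0,0,8,60],[0,0,0,0,0,8,60],[0,0,0,0,0,8,60],[0,0,0,0,0,8,60],[0,0,0,0,0,8,60],[0,0,0,0,0,8,60],[0,0,0,0,0,8,60],[0,0,0,0,0,8,60]]]'

```text
clock: 15.5
position: [0.5561, -0.147, 0.1949]
eef_rot: [-2.121, -2.312, 0.002]
ft_force: [-0.6, 0.0, -0.2]
finger_gap: 0.706
gripper_force: 0.0
```

Emit:
step_arm --targets '[[[0,0,0,0,0,8,60],[0,0,0,0,0,8,60],[0,0,0,0,0,8,60],[0,0,0,0,0,2,60],[0,0,0,0,0,0,60],[0,0,0,0,0,0,60]]]'

```text
clock: 16.1
position: [0.5565, -0.1472, 0.1958]
eef_rot: [-2.582, -1.786, 0.002]
ft_force: [-0.9, 0.0, -0.7]
finger_gap: 0.7
gripper_force: 0.0
```

```bash
python3 plan.py .56 -.149 .096 -20.8
```

```text
clock 16.1 pos [ 0.5565 -0.1472  0.1958] yhead -20.66
shift mm [-0.4  4.2 99.8] turn deg [-0.16 -0.02  0.14] j6 -0.09 F [-0.9  0.  -0.7] gap 0.7 gf 0.0
```

Emit:
step_arm --targets '[[[-0.4,4,20,0,0,0,60],[0,0,25,0,0,0,60],[0,0,20,0,0,0,60],[0,0,15,0,0,0,60],[0,0,10,0,0,0,60],[0,0,9,0,0,0,50],[0,0,0,0,0,0,40],[0,0,0,0,0,0,32],[0,0,0,0,0,0,26],[0,0,0,0,0,0,22],[0,0,0,0,0,0,19]]]' --squeeze 40

```text
clock: 17.2
position: [0.561, -0.1494, 0.0989]
eef_rot: [2.584, 1.785, 0.001]
ft_force: [-0.3, -0.5, -0.4]
finger_gap: 0.224
gripper_force: 0.0
```

Emit:
step_arm --targets '[[[0,0,0,0,0,0,16],[0,0,0,0,0,0,13],[0,0,0,0,0,0,10],[0,0,0,0,0,0,10],[0,0,0,0,0,0,10]]]' --squeeze 90

```text
clock: 17.7
position: [0.5599, -0.149, 0.0987]
eef_rot: [-2.584, -1.784, 0.001]
ft_force: [-5.3, 1.6, 4.8]
finger_gap: 0.178
gripper_force: 88.0
```

Emit:
step_arm --targets '[[[0,0,-3,0,0,0,10],[0,0,-6,0,0,0,10],[0,0,-12,0,0,0,10],[0,0,-15,0,0,0,10],[0,0,-18,0,0,0,10],[0,0,-18,0,0,0,10],[0,0,-18,0,0,0,10],[0,0,-15,0,0,0,10],[0,0,-10,0,0,0,10],[0,0,-5,0,0,0,10],[0,0,0,0,0,0,10],[0,0,0,0,0,0,10]]]'

```text
clock: 18.9
position: [0.5603, -0.1492, 0.2176]
eef_rot: [-2.584, -1.785, 0.001]
ft_force: [0.7, -0.8, -8.4]
finger_gap: 0.174
gripper_force: 96.6
```

Emit:
step_arm --targets '[[[0,0,0,0,0,0,10],[0,0,0,0,0,0,10],[0,0,0,0,0,0,10],[0,0,0,0,0,0,10],[0,0,0,0,0,0,10],[0,0,0,0,0,0,10],[0,0,0,0,0,0,10],[0,0,0,0,0,0,10]]]'

```text
clock: 19.7
position: [0.5609, -0.1493, 0.2184]
eef_rot: [2.585, 1.786, 0.0]
ft_force: [-3.3, -1.7, -10.7]
finger_gap: 0.176
gripper_force: 99.6
```

```bash
python3 plan.py .56 -.149 .22 -20.8; python3 -c "
from h import *
a=snap('scene','sc4')['pixels'][80:260,180:380]
cv2.imwrite('pics/v5.png',cv2.resize(a[:,:,::-1],(660,594)))"
```

```text
clock 19.7 pos [ 0.5609 -0.1493  0.2184] yhead -20.72
shift mm [-0.  -0.9 -1.6] turn deg [ 0.01 -0.01  0.08] j6 -0.09 F [ -3.3  -1.7 -10.7] gap 0.176 gf 99.61816191673279
```

View pics/v5.png

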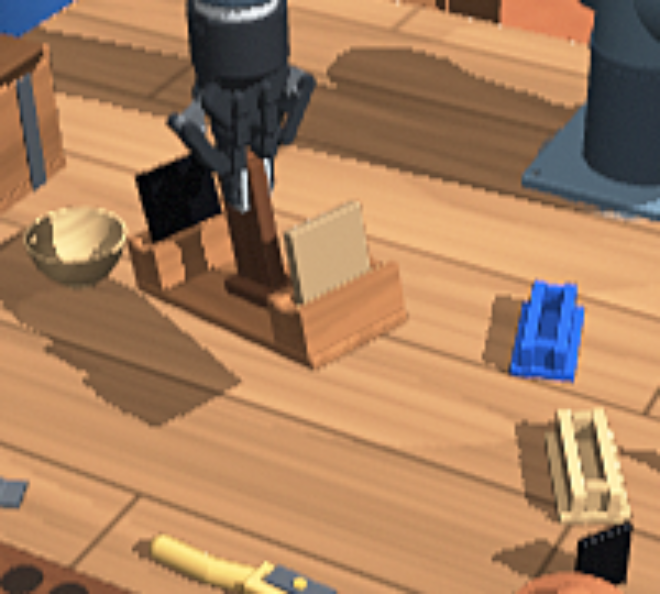

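```bash
cat > tilt.py <<'E'
from h import *
import sys
from scipy.optimize import least_squares
from scipy.spatial.transform import Rotation as R
f=sys.argv[1]; sc=float(sys.argv[2]); u0,v0=map(float,sys.argv[3:5]); px=np.array(eval(sys.argv[5]),float)
s=load(f); o=(px+.5)/sc-.5+[u0,v0]
H=np.array([.5605,-.1492,.237])
P=np.array([[50,125,-115],[50,-125,-115],[-50,125,-115],[35,106,-8],[-35,106,-8]])/1000
def res(p):
    r=R.from_euler('z',-20.8,degrees=True)*R.from_euler('xy',p[:2]); 
    return np.concatenate([proj(s,H+p[2:5]+r.apply(q))-t for q,t in zip(P,o)]+[p[2:5]*100])
r=least_squares(res,np.zeros(5)); print('tilt about x,y deg',np.degrees(r.x[:2]).round(2),'shift mm',(r.x[2:5]*1000).round(1),'res px',r.fun.round(2))
E
python3 tilt.py sc4 3.3 180 80 "[(315,366),(140,285),(408,318),(290,240),(361,205)]"
```

```text
tilt about x,y deg [9.94 2.32] shift mm [-5.2 -9.9 -3.5] res px [ 0.09  2.09 -0.39 -0.26  0.61  0.1   0.11 -0.79 -0.28 -1.07 -0.52 -0.99
 -0.35]
```

The scene crop shows the caddy lifted but its black-stone end sagging about 10° (0.17 rad) in the pinch. I'll grip harder, turn the tool back about the pinch axis and check for creep.

Emit:
step_arm --targets '[[[0,0,0,0,0,0,10],[0,0,0,0,0,0,10],[0,0,0,0,-1,0,10],[0,0,0,0,-2,0,10],[0,0,0,0,-2,0,10],[0,0,0,0,-2,0,10],[0,0,0,0,-1.5,0,10],[0,0,0,0,-1,0,10],[0,0,0,0,0,0,10],[0,0,0,0,0,0,10],[0,0,0,0,0,0,10],[0,0,0,0,0,0,10]]]' --squeeze 120

```text
clock: 20.95
position: [0.5608, -0.1497, 0.2184]
eef_rot: [2.502, 1.727, -0.208]
ft_force: [0.4, 0.1, -7.0]
finger_gap: 0.17
gripper_force: 118.1
```

```bash
python3 plan.py .56 -.149 .22 -20.8; python3 -c "
from h import *
a=snap('scene','sc5')['pixels'][130:200,210:310]
cv2.imwrite('pics/v6.png',cv2.resize(a[:,:,::-1],(800,560),interpolation=cv2.INTER_CUBIC))"
```

```text
clock 20.95 pos [ 0.5608 -0.1497  0.2184] yhead -20.76
shift mm [ 0.1 -0.9 -1.7] turn deg [0.01 9.49 0.04] j6 0.05 F [ 0.4  0.1 -7. ] gap 0.17 gf 118.14061182551086
```

View pics/v6.png

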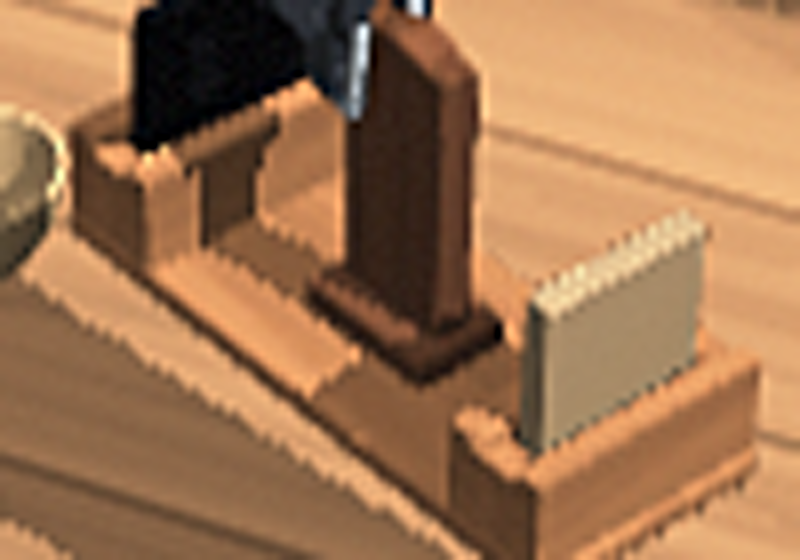

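```bash
sed -i 's/^P=.*/P=np.array(eval(sys.argv[6]))\/1000/' tilt.py
python3 tilt.py sc5 8 210 130 "[(75,235),(755,478),(545,308),(703,232),(72,130),(150,165),(757,365)]" "[[50,-125,-115],[-50,125,-115],[35,106,-8],[-35,106,-8],[50,-121.5,-63],[50,-78.5,-63],[-50,121.5,-63]]"
python3 - <<'E'
from h import *
a=load('sc5')['pixels']; b=snap('scene','sc6')['pixels']
A,B=[cv2.cvtColor(i[130:215,205:310],cv2.COLOR_RGB2GRAY).astype(np.float32) for i in(a,b)]
print('mean diff',np.abs(A-B).mean(),cv2.phaseCorrelate(A,B),observe()['qvel'].round(4),observe()['clock'])
E
```

```text
tilt about x,y deg [-5.62 -0.21] shift mm [  3.9  19.8 -11.9] res px [ 0.46 -0.45 -0.36  0.88 -1.16 -0.03 -0.12 -0.83  0.8  -1.41  0.2   1.71
 -0.1  -0.31  0.39  1.98 -1.19]
mean diff 1.1648179 ((-0.0017599430753136858, -0.03126282652433332), 0.9967839008496131) [ 0.0023 -0.0007 -0.0007 -0.002   0.0023  0.0004] 21.05
```

Emit:
step_arm --targets '[[[0,0,0,0,0,0,10],[0,0,0,0,0,0,10],[0,0,0,0,0,0,10],[0,0,0,0,0,0,10],[0,0,0,0,0,0,10],[0,0,0,0,0,0,10],[0,0,0,0,0,0,10],[0,0,0,0,0,0,10],[0,0,0,0,0,0,10],[0,0,0,0,0,0,10],[0,0,0,0,0,0,10],[0,0,0,0,0,0,10]]]'

```text
clock: 22.25
position: [0.5608, -0.1494, 0.2183]
eef_rot: [2.502, 1.728, -0.208]
ft_force: [0.1, 0.2, -6.9]
finger_gap: 0.169
gripper_force: 117.9
```

```bash
python3 - <<'E'
from h import *
a=load('sc5')['pixels']; b=snap('scene','sc7')['pixels']
A,B=[cv2.cvtColor(i,cv2.COLOR_RGB2GRAY).astype(np.float32) for i in(a,b)]
for n,(r,c,r2,c2) in dict(sand=(150,272,190,305),blk=(130,217,165,245),all=(130,205,215,310)).items():
    print(n,np.abs(A-B)[r:r2,c:c2].mean(),cv2.phaseCorrelate(A[r:r2,c:c2].copy(),B[r:r2,c:c2].copy()))
# lateral tilt: +y end-face edges; black-slab mask extent in held view
h=cv2.cvtColor(b,cv2.COLOR_RGB2HSV)
print(observe()['clock'])
E
```

```text
sand 2.8613636 ((0.1578048199761568, 0.1491226989128478), 1.0208328422158957)
blk 3.5561225 ((0.04573561772737911, 0.1412359430551362), 0.9375610307410911)
all 2.110028 ((0.0929738961344384, -0.009862998712804938), 1.0141967981931113)
22.3
```

```bash
sed -i 's/p\[2:5\]\*100/p[2:5]*300/' tilt.py
A="[(75,235),(755,478),(545,308),(703,232),(72,130),(150,165),(757,365)]"; B="[[50,-125,-115],[-50,125,-115],[35,106,-8],[-35,106,-8],[50,-121.5,-63],[50,-78.5,-63],[-50,121.5,-63]]"
python3 tilt.py sc5 8 210 130 "$A" "$B"
python3 tilt.py sc4 3.3 180 80 "[(315,366),(140,285),(408,318),(290,240),(361,205)]" "[[50,125,-115],[50,-125,-115],[-50,125,-115],[35,106,-8],[-35,106,-8]]"
cat > sl.py <<'E'
from h import *
from scipy.spatial.transform import Rotation as R
s=load('sc5')
def sl(H,t,a,b):
    r=R.from_euler('z',-20.8,degrees=True)*R.from_euler('x',t,degrees=True)
    u,v=[proj(s,np.array(H)+r.apply(np.array(q)/1000)) for q in(a,b)]; d=v-u; return np.degrees(np.arctan2(d[1],d[0])).round(1)
H=[.5605,-.1492,.237];H0=[.5605,-.1492,.115]
for n,a,b in (('base',(50,-125,-115),(50,125,-115)),('vert',(8,25,20),(8,25,-85)),('vertR',(-8,25,20),(-8,25,-85)),('baseEnd',(50,125,-115),(-50,125,-115))):
    print(n,'bench',sl(H0,0,a,b),'lift',[sl(H,t,a,b) for t in(-6,-3,0,3,6,10)])
# measured line angles by LSD, in the bench and lifted pictures
for f in('sc3','sc4','sc5'):
    g=cv2.cvtColor(load(f)['pixels'][125:245,200:310],cv2.COLOR_RGB2GRAY); g=cv2.resize(g,None,fx=4,fy=4,interpolation=cv2.INTER_CUBIC)
    L=cv2.createLineSegmentDetector().detect(g)[0][:,0]; n=np.hypot(L[:,2]-L[:,0],L[:,3]-L[:,1]); 
    print(f,[( (l[:4]/4+[200,125,200,125]).round(0).astype(int).tolist(),np.degrees(np.arctan2(l[3]-l[1],l[2]-l[0])).round(1)%180) for l,k in sorted(zip(L,n),key=lambda q:-q[1])[:16]])
E
python3 sl.py
```

```text
tilt about x,y deg [-5.41  0.13] shift mm [  1.4  16.5 -13. ] res px [ 0.3  -0.65 -0.72  0.12 -1.78 -0.59 -0.77 -1.48  0.5  -1.57 -0.12  1.47
 -0.61 -1.03  0.43  4.94 -3.89]
tilt about x,y deg [9.94 2.17] shift mm [ 0.5 -5.7  1.1] res px [ 0.3   2.35 -0.55 -0.17  1.    0.31  0.35 -0.85  0.1  -1.13  0.16 -1.71
  0.32]
base bench 37.9 lift [np.float64(40.3), np.float64(38.1), np.float64(35.7), np.float64(33.1), np.float64(30.3), np.float64(26.3)]
vert bench 86.5 lift [np.float64(90.9), np.float64(88.6), np.float64(86.5), np.float64(84.4), np.float64(82.5), np.float64(80.0)]
vertR bench 86.9 lift [np.float64(91.3), np.float64(89.0), np.float64(86.9), np.float64(84.8), np.float64(82.8), np.float64(80.4)]
baseEnd bench -30.5 lift [np.float64(-28.3), np.float64(-28.3), np.float64(-28.3), np.float64(-28.3), np.float64(-28.3), np.float64(-28.2)]
sc3 [([200, 221, 267, 245], np.float32(19.8)), ([251, 140, 310, 156], np.float32(15.7)), ([310, 187, 267, 174], np.float32(16.699997)), ([267, 172, 310, 185], np.float32(16.8)), ([262, 245, 223, 231], np.float32(19.699997)), ([310, 158, 275, 148], np
[... 1184 characters left out ...]
 221, 267, 245], np.float32(19.8)), ([200, 183, 264, 204], np.float32(18.2)), ([260, 205, 202, 186], np.float32(18.199997)), ([274, 203, 235, 172], np.float32(38.5)), ([266, 205, 310, 219], np.float32(18.2)), ([310, 221, 269, 208], np.float32(18.399994)), ([262, 245, 223, 231], np.float32(19.699997)), ([271, 145, 310, 156], np.float32(15.8)), ([310, 158, 273, 148], np.float32(15.800003)), ([270, 139, 268, 167], np.float32(92.8)), ([201, 125, 226, 132], np.float32(15.6)), ([225, 134, 200, 127], np.float32(15.600006)), ([227, 163, 247, 179], np.float32(38.2)), ([265, 146, 264, 170], np.float32(92.2)), ([235, 172, 218, 158], np.float32(38.899994)), ([220, 230, 200, 222], np.float32(19.699997))]
```

Emit:
step_arm --targets '[[[0,0,0,0,0.5,0,10],[0,0,0,0,1,0,10],[0,0,0,0,1,0,10],[0,0,0,0,1,0,10],[0,0,0,0,1,0,10],[0,0,0,0,0.5,0,10],[0,0,0,0,0,0,10],[0,0,0,0,0,0,10],[0,0,0,0,0,0,10],[0,0,0,0,0,0,10]]]'

```text
clock: 23.3
position: [0.5609, -0.1492, 0.2183]
eef_rot: [2.546, 1.76, -0.1]
ft_force: [-1.6, 0.3, -7.1]
finger_gap: 0.166
gripper_force: 118.1
```

```bash
python3 plan.py .56 -.149 .22 -20.8; python3 -c "
from h import *
snap('scene','sc8');snap('top','tp8')"; sed -i "s/('sc3','sc4','sc5')/('sc7','sc8')/; s/\[:16\]/[:28]/" sl.py; python3 sl.py | tail -2
```

```text
clock 23.3 pos [ 0.5609 -0.1492  0.2183] yhead -20.71
shift mm [-0.3 -0.9 -1.7] turn deg [-0.    4.51  0.09] j6 -0.02 F [-1.6  0.3 -7.1] gap 0.166 gf 118.0553581926506
sc7 [([200, 221, 267, 245], np.float32(19.8)), ([274, 203, 219, 159], np.float32(38.5)), ([200, 183, 264, 204], np.float32(18.2)), ([261, 205, 201, 185], np.float32(18.300003)), ([266, 205, 310, 219], np.float32(18.2)), ([262, 245, 223, 231], np.float32(19.699997)), ([271, 145, 310, 156], np.float32(15.8)), ([310, 158, 273, 148], np.float32(15.800003)), ([200, 125, 226, 132], np.float32(15.6)), ([225, 134, 200, 127], np.float32(15.699997)), ([310, 221, 287, 214], np.float32(18.0)), ([229, 165, 248, 180], np.float32(38.4)), ([220, 230, 200, 222], np.float32(19.800003)), ([269, 147, 269, 167], np.float32(91.8)), ([223, 230, 210, 244], np.float32(133.1)), ([207, 244, 220, 230], np.float32(133.5)), ([253, 163, 253, 145], np.float32(89.8)), ([286, 213, 269, 208], np.float32(17.899994)), ([226, 147, 227, 130], np.float32(92.1)), ([290, 184, 304, 175], np.float32(149.4)), ([268, 164, 268, 147], np.float32(89.9)), ([265, 155, 
[... 808 characters left out ...]
)), ([293, 153, 271, 147], np.float32(15.699997)), ([286, 213, 264, 206], np.float32(18.100006)), ([269, 146, 270, 168], np.float32(88.5)), ([287, 183, 306, 172], np.float32(150.8)), ([220, 230, 200, 222], np.float32(19.800003)), ([223, 230, 210, 245], np.float32(133.1)), ([207, 244, 220, 231], np.float32(133.5)), ([279, 167, 279, 184], np.float32(89.6)), ([254, 184, 268, 193], np.float32(33.8)), ([276, 179, 276, 165], np.float32(88.9)), ([227, 147, 226, 133], np.float32(85.1)), ([306, 184, 294, 191], np.float32(148.5)), ([301, 131, 289, 128], np.float32(13.0)), ([264, 179, 254, 172], np.float32(34.800003)), ([227, 132, 238, 127], np.float32(155.0)), ([254, 157, 254, 145], np.float32(88.1))]
```

Emit:
step_arm --targets '[[[0,0,-2,0,0,0,10],[0,0,-4,0,0,0,10],[0,0,-5,0,0,0,10],[0,0,-4,0,0,0,10],[0,0,-2,0,0,0,10],[0,0,0,0,0,0,10],[0,0,0,0,0,0,10],[0,0,0,0,0,0,10],[0,0,0,0,0,0,10],[0,0,0,0,0,0,10]]]'

```text
clock: 24.4
position: [0.5612, -0.1481, 0.2351]
eef_rot: [2.547, 1.759, -0.1]
ft_force: [-0.6, 0.3, -6.6]
finger_gap: 0.164
gripper_force: 118.1
```

```bash
python3 plan.py .56 -.149 .235 -20.8; python3 -c "
from h import *
snap('scene','sc9')"; sed -i "s/('sc7','sc8')/('sc9',)/" sl.py; python3 sl.py | tail -1
python3 - <<'E'
from h import *
s=load('sc8'); h=np.radians(-20.8)
# height of the base's near bottom edge in sc8: level caddy at several heights, pixels of corner/edge
for z in (.10,.11,.12,.13):
    for y in (0,.01,.02):
        c=np.array([.5605,-.1492+y,z]); f=lambda x,Y:proj(s,c+[x*np.cos(h)-Y*np.sin(h),x*np.sin(h)+Y*np.cos(h),0]).round(0)
        print(z,y,f(.05,.125),f(.05,-.125),f(-.05,.125))
hs=cv2.cvtColor(s['pixels'],cv2.COLOR_RGB2HSV); m=cv2.inRange(hs,(0,0,0),(180,255,40))
for u in range(222,246,3): v=np.where(m[110:165,u])[0]+110; print(u,v.min() if len(v) else 0,v.max() if len(v) else 0,end=' | ')
E
```

```text
clock 24.4 pos [ 0.5612 -0.1481  0.2351] yhead -20.73
shift mm [-1.3 -0.8  0.2] turn deg [-0.01  4.5   0.07] j6 -0.02 F [-0.6  0.3 -6.6] gap 0.164 gf 118.06302616023459
sc9 [([200, 221, 267, 245], np.float32(19.8)), ([200, 183, 257, 202], np.float32(18.2)), ([258, 202, 310, 219], np.float32(18.3)), ([230, 162, 270, 190], np.float32(34.7)), ([259, 185, 223, 160], np.float32(34.5)), ([262, 245, 223, 231], np.float32(19.699997)), ([269, 131, 270, 163], np.float32(88.8)), ([286, 213, 258, 204], np.float32(18.199997)), ([243, 199, 215, 190], np.float32(18.300003)), ([280, 199, 259, 185], np.float32(34.800003)), ([201, 125, 224, 132], np.float32(15.7)), ([223, 134, 200, 127], np.float32(15.699997)), ([310, 221, 287, 214], np.float32(18.100006)), ([254, 160, 253, 139], np.float32(86.9)), ([220, 230, 200, 222], np.float32(19.800003)), ([223, 230, 210, 244], np.float32(133.1)), ([207, 244, 221, 230], np.float32(133.4)), ([271, 145, 289, 150], np.float32(15.4)), ([265, 143, 266, 161], np.float32(86.8)), ([279, 161, 279, 179], np.float32(90.0)), ([248, 138, 233, 145], np.float32(154.4)), ([287,
[... 241 characters left out ...]
t32(18.300003)), ([290, 188, 280, 195], np.float32(149.0))]
0.1 0 [273. 204.] [218. 164.] [301. 189.]
0.1 0.01 [276. 205.] [220. 165.] [304. 190.]
0.1 0.02 [279. 206.] [223. 166.] [307. 191.]
0.11 0 [272. 201.] [217. 161.] [301. 186.]
0.11 0.01 [276. 202.] [220. 162.] [304. 187.]
0.11 0.02 [279. 203.] [223. 163.] [307. 188.]
0.12 0 [272. 198.] [217. 158.] [301. 183.]
0.12 0.01 [276. 199.] [220. 159.] [304. 184.]
0.12 0.02 [279. 200.] [223. 160.] [307. 185.]
0.13 0 [272. 195.] [216. 156.] [301. 180.]
0.13 0.01 [275. 196.] [219. 156.] [304. 181.]
0.13 0.02 [279. 197.] [222. 157.] [307. 182.]
222 0 0 | 225 0 0 | 228 132 150 | 231 131 150 | 234 119 148 | 237 120 147 | 240 126 145 | 243 113 144 |
```

```bash
python3 - <<'E'
from h import *
s=load('sc8'); h=np.radians(-20.8); c=np.array([.5605,-.1322,.109])
f=lambda x,Y,z:proj(s,c+[x*np.cos(h)-Y*np.sin(h),x*np.sin(h)+Y*np.cos(h),z]).round(1)
for dz in(0,.01): print('black top corners',f(.035,-.094,.107+dz),f(-.035,-.094,.107+dz),f(.035,-.106,.107+dz))
print('sand',f(.035,.106,.107),f(-.035,.106,.107))
for n in('sc3','sc8','sc9'):
    hs=cv2.cvtColor(load(n)['pixels'],cv2.COLOR_RGB2HSV); m=cv2.inRange(hs,(0,0,0),(180,255,60)); k=np.zeros_like(m); k[115:185,217:249]=m[115:185,217:249]
    l,st=cv2.connectedComponentsWithStats(k)[1:3]; i=1+np.argmax(st[1:,4]); print(n,st[i]); 
    print([(u,np.where(l[:,u]==i)[0].min(),np.where(l[:,u]==i)[0].max()) for u in range(st[i][0],st[i][0]+16,2)])
E
```

```text
black top corners [229.4 133.4] [249.8 124.7] [226.8 131.7]
black top corners [229.1 130.2] [249.6 121.6] [226.5 128.5]
sand [276.6 164.2] [297.4 153.9]
sc3 [227 156  22  26 371]
[(227, np.int64(164), np.int64(172)), (229, np.int64(163), np.int64(181)), (231, np.int64(163), np.int64(180)), (233, np.int64(162), np.int64(179)), (235, np.int64(161), np.int64(178)), (237, np.int64(160), np.int64(177)), (239, np.int64(159), np.int64(176)), (241, np.int64(158), np.int64(175))]
sc8 [226 115  23  37 507]
[(226, np.int64(133), np.int64(139)), (228, np.int64(132), np.int64(150)), (230, np.int64(131), np.int64(150)), (232, np.int64(130), np.int64(150)), (234, np.int64(119), np.int64(149)), (236, np.int64(121), np.int64(148)), (238, np.int64(120), np.int64(147)), (240, np.int64(120), np.int64(146))]
sc9 [225 115  24  32 506]
[(225, np.int64(128), np.int64(129)), (227, np.int64(127), np.int64(145)), (229, np.int64(126), np.int64(146)), (231, np.int64(125), np.int64(145)), (233, np.int64(124), np.int64(144)), (235, np.int64(115), np.int64(143)), (237, np.int64(115), np.int64(142)), (239, np.int64(115), np.int64(141))]
```

```bash
python3 -c "
from h import *
print(job_done())"
```

```text
the job is handed in; nothing more can be done
None
```

I handed the job in with the black stone home in the slot and the caddy held by its handle, underside about 12 cm above the bench, level to about 1–2° and still; it sagged about 10° on the first lift and I levelled it in the air, and I viewed 11 pictures against the limit of 10.

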